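# Put a battery on charge and switch the charger over to its bay

## Robot

A 6-joint arm with a two-finger parallel gripper is mounted at the origin on the work surface. World frame = base frame: x ahead of the robot, y to its left, z up, the work surface at z = 0. Lengths are in mm, angles in rad, forces in N, time in s.
With the tool pointing down it reaches from about 275 to 1000 mm from the base axis. Payload 8.4 kg.
Tool frame: the origin (TCP) lies where the fingers leave the gripper's body, on its centre line; the fingertips stand 73 mm ahead of it and the grasp point (between the pads) lies 54 mm ahead of it; z points along the fingers, x is the direction in which the jaws open and shut, and the axes are right-handed (so a half turn about z gives the same grasp; the last joint's range is limited). The gripper opens to 85 mm and grips with 20 to 120 N. Pads are 22 mm wide; open, the fingers measure 114 mm over their backs; the gripper's body (76 mm by 85 mm) begins 54 mm behind the grasp point. The pads swing forward as they close: fully open they stand 13 mm farther back than shut.
Start: joints at [1.277, 0.353, 1.633, -0, 1.155, -0.002], TCP at [179.796, 598.583, 303.881] pointing down, gripper open.
Joint ranges: [-2.63, 2.63], [-0.92, 2.1], [0.06, 2.66], [-1.3, 4.44], [0, 2.69], [-3.02, 3.02]. Speed limits (rad/s): [2.22, 2.22, 2.79, 3.14, 3.14, 3.14].

## Interface

Orientations are given as a unit quaternion [x, y, z, w].
In Python, from station import arm, optics, workorder gives the robot as it stands.
- The arm moves only by the tool send_rows, never from a script. Its argument "commands" is a list of rows, each a list of 6 numbers: the shift along the tool's x, y, z in m, then the turn, a rotation vector about the tool's x, y, z in units of 8 degrees (1.0 is 8 degrees). In form: [[tx, ty, tz, ax, ay, az], ...]. A call has 1 to 10 rows; each row is the pose to reach, as a shift and turn from the pose measured when the call began, along the tool's axes at that moment; what a row does not reach only later rows make up. A row lasts 1/8 s, in which the tool goes at most 62.5 mm and 10.7 degrees, less where a joint would pass 70% of its speed; a pose out of reach is approached as far as the arm can. A call with a gripper value outside its range is refused whole. "gripper" is the opening, from -1 (shut) to 1 (fully open), so that 0 is half open, set as the call begins (left out, the last holds). The fingers move at their own pace and stop on an object; "grip_force" is the grip in N (left out, the last holds). Time passes only in rows, so rows that repeat a pose let the fingers close. It gives the time, the measured TCP pose, the force and the opening at its end, in the units of the state.
- arm.sense(): the state, without advancing time (a new reading comes with each control period).
- optics.camera(name): name is "side" or "top" or "wrist"; returns a dict with "frame" (420x560x3 uint8, red, green, blue), "fx", "fy", "cx", "cy" (pixels), "R" (3x3) and "t" (3): a world point X has camera coordinates R X + t; the wrist camera has in their place "hand_eye" (4x4, takes a point from camera to tool coordinates, whose origin is the TCP and whose axes are the tool frame's). Camera axes: x right, y down, z forward; pixel columns grow to the right and rows downward; lengths in mm; the calibration is good to about 2 mm. The wrist camera is an equidistant fisheye: a pixel r from the principal point sees the ray r / f radians off the axis. A picture is of the moment at which its call begins: read the wrist's pose just before it. There is no depth.
- workorder.job_done(): hands the job in, once; it reports no verdict.
The state is a dict: "t": time; "joint_pos": joint angles; "qd": joint speeds; "joint_efforts": joint torques, N m; "ee_pos": TCP position; "eef_rot": TCP orientation; "force": force on the tool from outside, world axes, zero at the start; "wrist_torque": the same for the moment, N m; "gripper_width": finger opening in mm.
Only numpy, scipy, OpenCV 4.12 (cv2) and the standard library are available. Lean on these libraries where they do the work, as an engineer would, in place of code of your own. Each camera call takes 0.05 s, during which the arm holds its last target.

## Task

Put the loose battery pack into the charger's empty bay, fin up, and slide it down the slope until it rests fully home against the stop; let go of it. Then press down the key in line with that bay until it stays down and the key that was down pops up. Leave the packs already charging, and the other things on the worktop, as they are.

Things in the scene. Friction and masses are not known exactly. Their poses are not given: they have to be found in the camera images.
- pack_mid (a point): The loose battery pack, upright on the worktop: black box 70 long (x) by 50 wide (y) by 24 mm high, with a grip fin on top in the middle, 40 long (x) by 16 wide (y), reaching 26 mm above the box, so 50 mm in all; about 320 g. This point is its centre, 25 mm above its underside, 1 mm above the box's top face. x along the length, y across the fin, z up through the fin. Its two ends are alike.
- pack: The same loose pack; the origin is the centre of its underside.
- bay_c (a point): Bay that is empty: 56 mm wide between 12 mm high walls, floor sloping 30 degrees, low end nearest the robot, ending at a black stop 22 mm high. Point: foot of the stop's inner face, mid-width, on the floor. x up the slope, y across, z square to the floor (leans towards the robot). Seated pack's centre: x 35, y 0, z 25 mm. Walls: x 0 to 100; key panel 10 mm high at x 110 to 170.
- bay_a (a point): Bay holding a pack, its key down at the start: 56 mm wide between 12 mm high walls, floor sloping 30 degrees, low end nearest the robot, ending at a black stop 22 mm high. Point: foot of the stop's inner face, mid-width, on the floor. x up the slope, y across, z square to the floor (leans towards the robot). Seated pack's centre: x 35, y 0, z 25 mm. Walls: x 0 to 100; key panel 10 mm high at x 110 to 170.
- bay_b (a point): Bay holding a pack, its key up: 56 mm wide between 12 mm high walls, floor sloping 30 degrees, low end nearest the robot, ending at a black stop 22 mm high. Point: foot of the stop's inner face, mid-width, on the floor. x up the slope, y across, z square to the floor (leans towards the robot). Seated pack's centre: x 35, y 0, z 25 mm. Walls: x 0 to 100; key panel 10 mm high at x 110 to 170.
- keytop_c (a point): Centre of the top of the key of the empty bay: white oblong cap, 22 mm up-slope by 34 mm across, on the panel at the high end in line with its bay, 138 mm up the slope from the stop. The point moves with the key. z is square to the cap (leans 30 degrees towards the robot); pushed along minus z.
- keytop_a (a point): Centre of the top of the key of bay_a: white oblong cap, 22 mm up-slope by 34 mm across, on the panel at the high end in line with its bay, 138 mm up the slope from the stop. The point moves with the key. z is square to the cap (leans 30 degrees towards the robot); pushed along minus z.
- keytop_b (a point): Centre of the top of the key of bay_b: white oblong cap, 22 mm up-slope by 34 mm across, on the panel at the high end in line with its bay, 138 mm up the slope from the stop. The point moves with the key. z is square to the cap (leans 30 degrees towards the robot); pushed along minus z.
- key_c (a joint): Travel in m of the key of the empty bay (up at the start). 0 = up, cap 18 mm proud of the panel; it stays down at about 0.0105; end stop 0.014. Takes about 3 N; push it past 0.011 to catch. On the way the key that was down is let go and springs up to 0.
- key_a (a joint): Travel in m of the key of bay_a (down at the start). 0 = up, cap 18 mm proud of the panel; it stays down at about 0.0105; end stop 0.014. Takes about 3 N; push it past 0.011 to catch. On the way the key that was down is let go and springs up to 0.
- key_b (a joint): Travel in m of the key of bay_b (up at the start). 0 = up, cap 18 mm proud of the panel; it stays down at about 0.0105; end stop 0.014. Takes about 3 N; push it past 0.011 to catch. On the way the key that was down is let go and springs up to 0.
- pack_a_mid (a point): Centre of the pack seated in bay_a, same kind as the loose one.
- pack_b_mid (a point): Centre of the pack seated in bay_b, same kind as the loose one.
- charger: Grey wedge-shaped charger 226 mm wide (y), 160 deep (x), fixed; origin: centre of underside, +x away from the robot. Three bays side by side at y -70, 0, 70 mm, in varying order; stops' feet at x -78, z 40 mm; tops of raised keys at x 28, z 133. A carrying handle 14 mm thick runs along y at x 50, z 218, legs at y -110 and 110: it blocks a gripper pointing straight down at a key.
- tape: Bystander: cardboard-coloured tape roll lying flat, 100 mm across, 48 mm high; origin at its underside.
- torch: Bystander: lying torch, 145 mm long along its x, 44 mm thick; origin at its underside.
- water: Bystander: clear water bottle with a blue cap, 84 mm across, 230 mm tall; origin at its underside.
Not all that is in view belongs to the job. What is shaped like the pack but orange or yellow is not meant.

How it is judged:
By the outcome, as a careful person would: the job done as asked, in the order asked, and still so for the second after the job is handed in, with the robot touching nothing.
It also fails if it takes over 46 s, if anything falls off the work surface, if the arm or the gripper's body presses on something with over 40 N, if the wrist force passes 120 N, or if a joint passes its speed limit or range.

## Working session

There is one attempt and no reset: what is moved stays moved. The work goes in short steps, Python scripts to look and compute and a tool call to move; the robot and the scene stay as the last step left them, time stands still between calls to the robot, and variables do not carry over. Pictures are saved under pics/ and viewed, and the job is handed in when it is done.

Besides the shell and the picture viewer there is one more tool, called after ">>>" by a JSON object that holds its "method" and its "body", one argument or row to a line. send_rows: Moves the arm, as the interface text tells. Its arguments: {"type":"object","properties":{"commands":{"type":"array","items":{"type":"array","items":{"type":"number"}}},"gripper":{"type":"number"},"grip_force":{"type":"number"}},"required":["commands"]}

```bash
mkdir -p pics; ls
python3 - <<'E'
from station import arm, optics
import cv2,json
print(arm.sense())
for n in ["side","top","wrist"]:
    c=optics.camera(n); cv2.imwrite(f"pics/{n}0.png",c["frame"][:,:,::-1])
    print(n,{k:(v.tolist() if hasattr(v,'tolist') else v) for k,v in c.items() if k!="frame"})
E
```

```text
pics
{'t': 0.0, 'joint_pos': array([ 1.27660124e+00,  3.53689649e-01,  1.63414873e+00, -9.88765453e-06,
        1.15519649e+00, -2.40226529e-03]), 'qd': array([ 2.48108302e-05,  1.26641467e-05, -2.70976946e-04, -9.07530510e-04,
        8.55049507e-04,  1.34313761e-03]), 'joint_efforts': array([ 2.56512703e-04, -6.05258346e+01, -3.42071843e+01, -7.24506526e-05,
        9.56252916e-03,  8.64512685e-06]), 'ee_pos': array([179.68661409, 598.21470959, 303.12944548]), 'eef_rot': array([ 8.02391808e-01,  5.96797174e-01, -5.76951202e-04,  4.32594958e-04]), 'force': array([-0.10498114, -0.20774185, -0.15214067]), 'wrist_torque': array([ 0.01032363, -0.03485981, -0.04209772]), 'gripper_width': 85.53872797325737}
side {'fx': 460.73573609379355, 'fy': 460.73573609379355, 'cx': 277.56975946905766, 'cy': 216.38699227965162, 'R': [[0.734865299565758, -0.6780253516884939, -0.015956627520342014], [-0.4909483717564026, -0.515578742083375, -0.7022451544734659], [0.46791311988858153, 0.5238894761105807, -0.7117563691718642]], 't': [-437.6573779700992, 361.59120975821156, 1208.76604941896]}
top {'fx': 477.38417053485506, 'fy': 477.38417053485506, 'cx': 290.69626143908556, 'cy': 212.23155555914914, 'R': [[0.015696429681938285, -0.9998290510089066, -0.009771942174887287], [-0.9907225555724635, -0.01423253557842385, -0.13515270182640174], [0.13499051809370655, 0.011802698404952726, -0.9907765925450372]], 't': [-23.29171867766361, 598.5224529359346, 1171.7170934639857]}
wrist {'fx': 325.19226210127806, 'fy': 325.19226210127806, 'cx': 279.1990808453261, 'cy': 211.36898628635865, 'hand_eye': [[0.9999981329070312, 0.0016126464883806928, -0.001064684814642536, 0.969096110855161], [-0.0012327908926975818, 0.9566747392558901, 0.2911561840254967, -74.2143035428052], [0.0014880890651769894, -0.2911543278760898, 0.9566749411111152, -69.22043262503735], [0.0, 0.0, 0.0, 1.0]]}
```

View pics/side0.png

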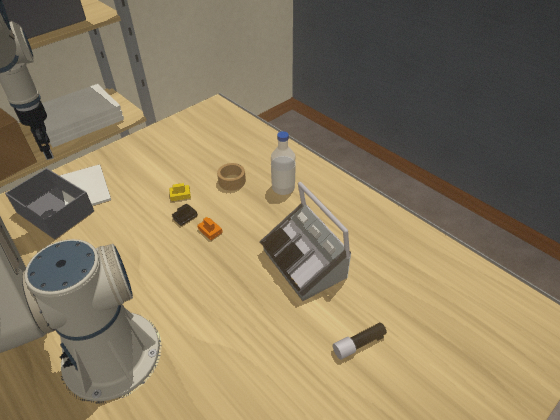

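View pics/top0.png

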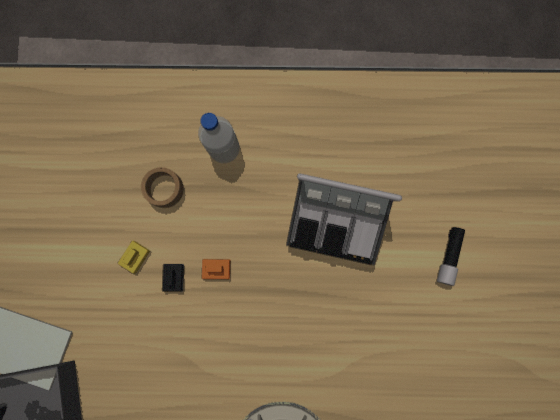

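View pics/wrist0.png

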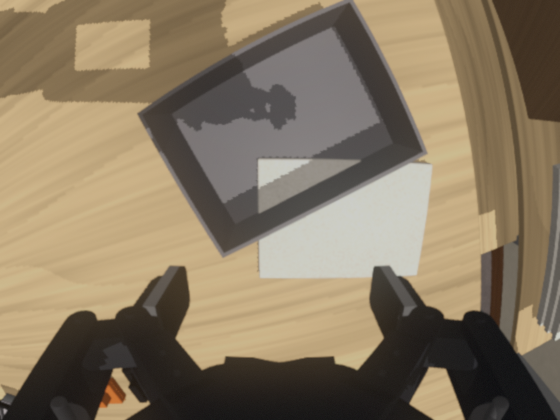

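The top view shows three pack-shaped things: black at (173,278), orange at (216,270) and yellow at (133,257). The black one fits the description. The charger is near (340,222), and its right-hand bay (365,238) looks empty. I'll check with enlarged crops.

Run:
```python
import cv2,numpy as np
t=cv2.imread("pics/top0.png"); s=cv2.imread("pics/side0.png")
a=cv2.resize(t[165:275,275:415],None,fx=5,fy=5,interpolation=cv2.INTER_CUBIC)
cv2.imwrite("pics/c1.png",a)
b=cv2.resize(t[235:305,110:240],None,fx=6,fy=6,interpolation=cv2.INTER_CUBIC)
cv2.imwrite("pics/c2.png",b)
c=cv2.resize(s[175:305,155:355],None,fx=4,fy=4,interpolation=cv2.INTER_CUBIC)
cv2.imwrite("pics/c3.png",c)
```

```text
(no output)
```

View pics/c1.png

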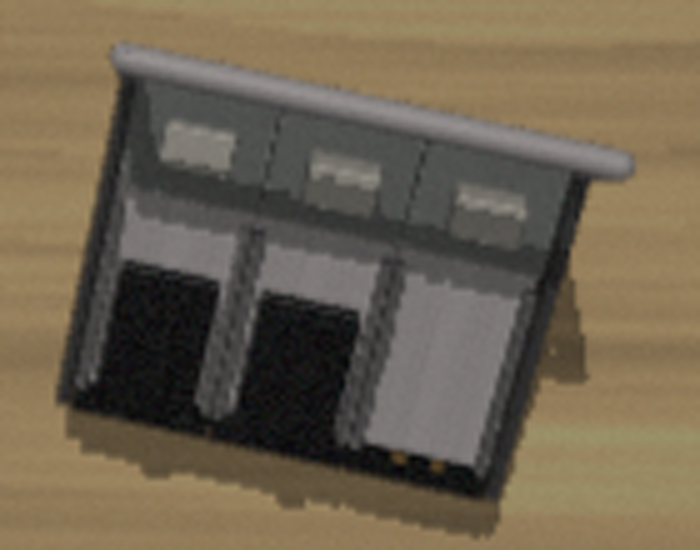

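View pics/c2.png

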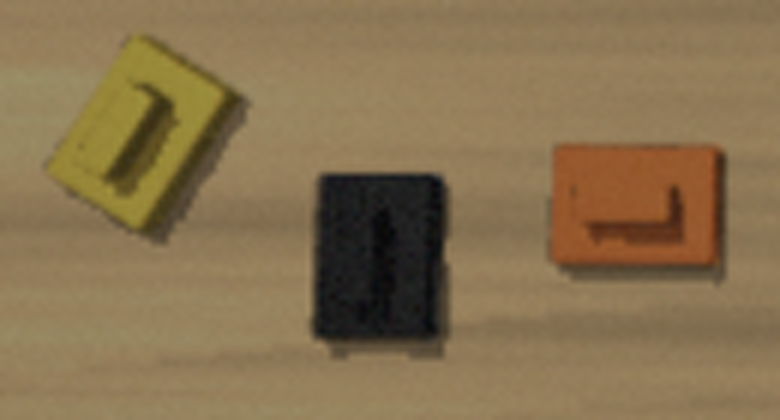

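View pics/c3.png

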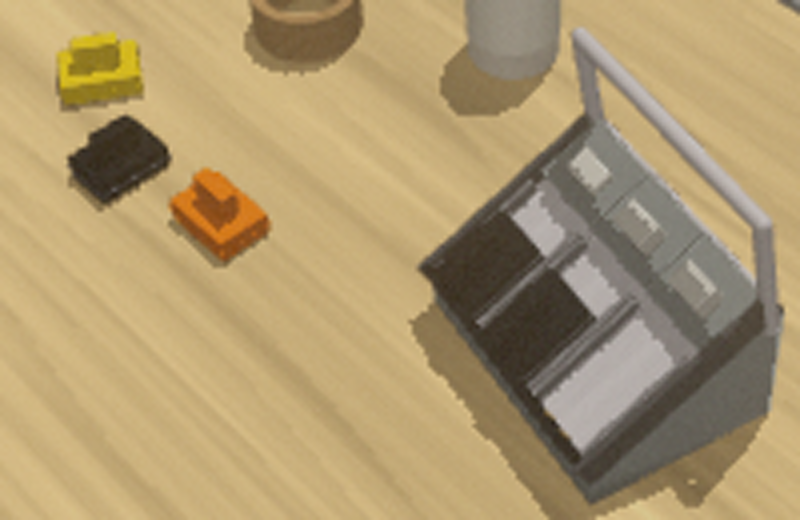

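```bash
cat > H.py <<'E'
import numpy as np, cv2, pickle
from scipy.spatial.transform import Rotation as Ro
CAL=None
def ray(c,px):
    px=np.array(px,float); d=np.array([(px[0]-c["cx"])/c["fx"],(px[1]-c["cy"])/c["fy"],1])
    R=np.array(c["R"]);t=np.array(c["t"]); return -R.T@t, R.T@d/np.linalg.norm(d)
def wray(c,px,pos,q):
    T=np.eye(4);T[:3,:3]=Ro.from_quat(q).as_matrix();T[:3,3]=pos
    M=T@np.array(c["hand_eye"])
    v=np.array([(px[0]-c["cx"])/c["fx"],(px[1]-c["cy"])/c["fy"]]);th=np.linalg.norm(v)
    d=np.r_[v/th*np.sin(th),np.cos(th)]
    return M[:3,3],M[:3,:3]@d
def wproj(c,X,pos,q):
    T=np.eye(4);T[:3,:3]=Ro.from_quat(q).as_matrix();T[:3,3]=pos
    M=np.linalg.inv(T@np.array(c["hand_eye"]));p=M[:3,:3]@X+M[:3,3]
    th=np.arctan2(np.hypot(p[0],p[1]),p[2]);u=p[:2]/np.hypot(p[0],p[1])*th
    return u*c["fx"]+[c["cx"],c["cy"]]
def proj(c,X):
    p=np.array(c["R"])@X+np.array(c["t"]);return p[:2]/p[2]*c["fx"]+[c["cx"],c["cy"]]
def onz(r,z): o,d=r; return o+d*(z-o[2])/d[2]
def tri(*rs):
    A=sum(np.eye(3)-np.outer(d,d) for o,d in rs);b=sum((np.eye(3)-np.outer(d,d))@o for o,d in rs)
    X=np.linalg.solve(A,b);g=[np.linalg.norm(np.cross(X-o,d)) for o,d in rs];return X,max(g)
E
python3 - <<'E'
from H import *
from station import optics
S=optics.camera("side");T=optics.camera("top")
t=lambda u,v:ray(T,(275+u/5,165+v/5)); s=lambda u,v:ray(S,(155+u/4,175+v/4))
np.set_printoptions(precision=1,suppress=True)
for n,a,b in [("hL",(122,55),(585,35)),("hR",(620,163),(762,222)),("bayUL",(405,285),(632,317)),("bayUR",(520,300),(683,360)),("bayDR",(478,463),(580,455)),("bayDL",(367,445),(540,395)),("baseR",(497,495),(592,488))]:
    print(n,*tri(t(*a),s(*b)))
# pack masks
f=T["frame"].astype(int);m=((f.max(2)<60)&(f.max(2)>0)).astype(np.uint8);m[:240]=0;m[310:]=0;m[:,:150]=0;m[:,200:]=0
cs,_=cv2.findContours(m,0,1);c=max(cs,key=cv2.contourArea);r=cv2.minAreaRect(c);print(r)
print("top pack z24",[onz(ray(T,p),24)[:2] for p in cv2.boxPoints(r)], onz(ray(T,r[0]),24))
g=S["frame"].astype(int);m=((g.max(2)<70)).astype(np.uint8);m[:200]=0;m[230:]=0;m[:,:168]=0;m[:,200:]=0
cs,_=cv2.findContours(m,0,1);c=max(cs,key=cv2.contourArea);r2=cv2.minAreaRect(c);print(r2)
print(tri(ray(T,r[0]),ray(S,r2[0])))
E
```

```text
hL [657.5 -35.8 216.3] 2.7679544109522607
hR [ 610.2 -250.8  219.6] 0.6051047143809581
bayUL [ 572.1 -174.9   88.2] 1.76940442164268
bayUR [ 565.3 -229.9   94.6] 2.3599199576874113
bayDR [ 485.9 -214.7   44.2] 1.341671012862877
bayDL [ 495.7 -160.1   51.6] 1.2691538094968822
baseR [ 475.1 -229.9   29.2] 4.329482864706188
((172.5, 277.5), (27.0, 21.0), 90.0)
top pack z24 [array([463.5, 311.1]), array([464.3, 257.6]), array([396.6, 254.5]), array([395.7, 307.6])] [429.9 282.7  24. ]
((184.25001525878906, 214.75003051757812), (16.970561981201172, 20.50609588623047), 45.0)
(array([430.5, 285.2,  12.4]), np.float64(0.7628352364346944))
```

```bash
cat >> H.py <<'E'
np.set_printoptions(precision=4,suppress=True)
def rel(target_pos,Rt):
    from station import arm
    s=arm.sense();R0=Ro.from_quat(s["eef_rot"])
    d=R0.inv().apply(np.array(target_pos)-s["ee_pos"])/1000
    rv=(R0.inv()*Rt).as_rotvec()/np.radians(8)
    print("t",s["t"],"rel",np.r_[d,rv],"deg",np.linalg.norm(rv)*8)
    return d,rv
def toolR(xdir,zdir):
    z=np.array(zdir,float);z/=np.linalg.norm(z);x=np.array(xdir,float);x-=z*(x@z);x/=np.linalg.norm(x)
    return Ro.from_matrix(np.c_[x,np.cross(z,x),z])
def snap(name,fn):
    from station import arm,optics
    s=arm.sense();c=optics.camera(name);cv2.imwrite(f"pics/{fn}.png",c["frame"][:,:,::-1])
    pickle.dump((s,c),open(f"pics/{fn}.pkl","wb"));return s,c
def load(fn): return pickle.load(open(f"pics/{fn}.pkl","rb"))
E
python3 - <<'E'
from H import *
rel((430,330,260),toolR((0,1,0),(0,0,-1)))
E
```

```text
t 0.25 rel [-0.185   0.3169  0.0437 -0.0007  0.005  -2.0896] deg 16.71720064712271
```

>>> {"method": "send_rows", "body": {
  "commands": [
    [-0.028,0.048,0.007,0,0,-0.3],
    [-0.056,0.096,0.014,0,0,-0.6],
    [-0.084,0.144,0.021,0,0,-0.9],
    [-0.112,0.192,0.028,0,0,-1.2],
    [-0.14,0.24,0.034,0,0,-1.6],
    [-0.168,0.288,0.04,0,0,-1.9],
    [-0.185,0.317,0.044,0,0,-2.09],
    [-0.185,0.317,0.044,0,0,-2.09]
  ],
  "gripper": 0.2
}}

```text
t: 1.25
ee_pos: [431.3, 328.3, 259.3]
eef_rot: [0.708, 0.706, -0.001, 0.0]
force: [-1.2, 0.1, -1.0]
gripper_width: 51.3
```

Run:
```python
from H import *
s,c=snap("wrist","w1");print(s["ee_pos"],s["gripper_width"],s["qd"])
```

```text
[431.3032 328.336  259.3452] 51.27279736143027 [ 0.0477 -0.0071 -0.0012  0.0176  0.0048  0.0448]
```

View pics/w1.png

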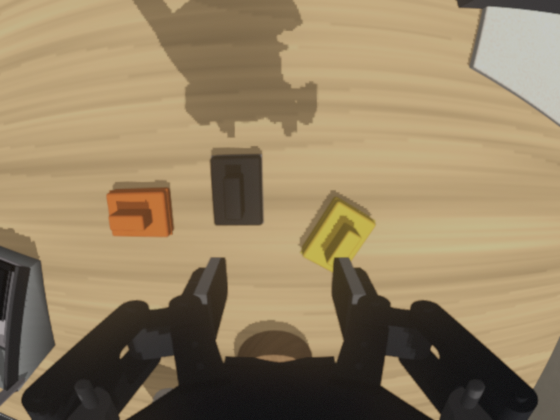

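The wrist view shows the black pack at about (237,189), with its fin near (233,193) running along the image vertical. Orange is at left (140,212) and yellow at right (340,235). Next is a second viewpoint, lower and centred over the pack.

>>> {"method": "send_rows", "body": {
  "commands": [
    [-0.02,-0.001,0.025,0,0,0],
    [-0.042,-0.002,0.055,0,0,0],
    [-0.042,-0.002,0.06,0,0,0]
  ]
}}

```text
t: 1.68
ee_pos: [426.7, 286.7, 198.1]
eef_rot: [0.708, 0.706, -0.002, -0.0]
force: [-0.3, 0.3, 0.3]
gripper_width: 50.7
```

Run:
```python
from H import *
s,c=snap("wrist","w2");print(s["ee_pos"],s["qd"])
im=cv2.imread("pics/w2.png");cv2.imwrite("pics/w2c.png",cv2.resize(im[100:300,180:380],None,fx=3,fy=3,interpolation=cv2.INTER_CUBIC))
im=cv2.imread("pics/w1.png");cv2.imwrite("pics/w1c.png",cv2.resize(im[130:250,180:300],None,fx=5,fy=5,interpolation=cv2.INTER_CUBIC))
```

```text
[426.6786 286.652  198.0663] [ 0.0162  0.046  -0.029   0.0081 -0.0703  0.0136]
```

View pics/w2c.png

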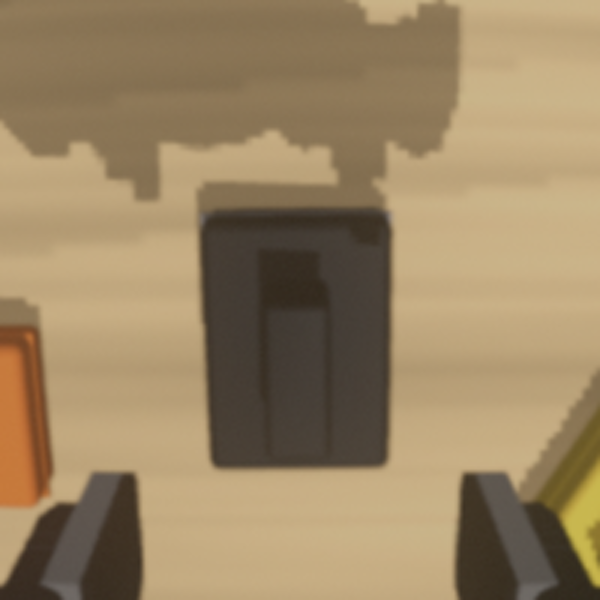

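View pics/w1c.png

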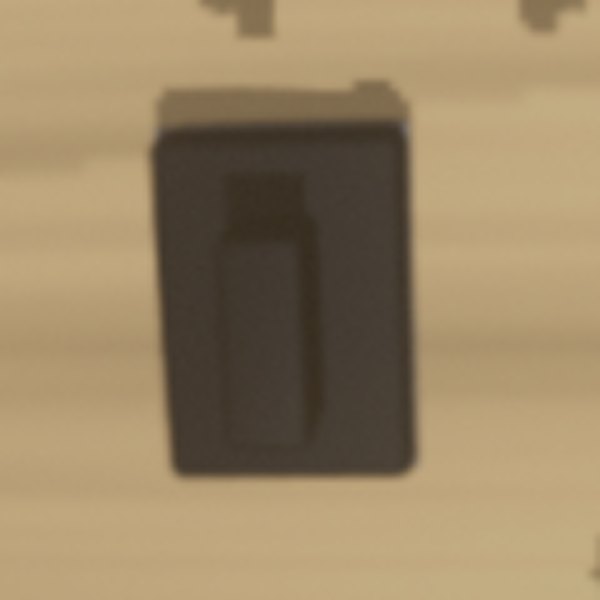

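Run:
```python
from H import *
s1,c1=load("w1");s2,c2=load("w2")
a=lambda u,v:wray(c1,(180+u/5-.4,130+v/5-.4),s1["ee_pos"],s1["eef_rot"])
b=lambda u,v:wray(c2,(180+u/3-.33,100+v/3-.33),s2["ee_pos"],s2["eef_rot"])
P={}
for n,p,q in [("boxBL",(175,473),(212,466)),("boxBR",(413,472),(387,466)),("boxTL",(155,140),(203,222)),("boxTR",(407,137),(390,220)),("finTL",(220,238),(268,308)),("finTR",(298,240),(328,308)),("finBL",(228,445),(271,458)),("finBR",(303,444),(329,458))]:
    print(n,*tri(a(*p),b(*q)), onz(a(*p),50 if n[0]=='f' else 24)[:2], onz(b(*q),50 if n[0]=='f' else 24)[:2])
```

```text
boxBL [464.1011 263.0515  22.1098] 0.26780404329492413 [463.2277 263.6513] [463.4711 263.0654]
boxBR [463.8168 311.3923  22.3868] 0.4168003565385371 [462.889  311.7219] [463.4679 311.0238]
boxTL [396.7625 262.2076  19.4769] 0.07430129619709115 [396.1188 263.2248] [396.0328 262.6472]
boxTR [397.5324 310.9992  13.5405] 0.13885772034533125 [396.3292 311.5742] [395.5699 310.0884]
finTL [410.1383 280.3139  54.0663] 0.49355652131585703 [410.4724 279.8438] [411.6852 279.9255]
finTR [410.8531 293.8558  52.1068] 0.2915959575201175 [410.9914 293.7199] [411.6934 293.7872]
finBL [447.067  280.4335  55.2769] 0.04997793489347923 [448.7551 279.5183] [449.4504 280.2156]
finBR [446.4122 294.1735  56.7092] 0.07081320517621387 [448.5457 293.3441] [449.4507 294.331 ]
```

Run:
```python
from H import *
rel((430,287,100),toolR((0,1,0),(0,0,-1)))
```

```text
t 1.725 rel [-0.0005  0.0028  0.0986 -0.0169  0.0105 -0.0194] deg 0.2218666918358699
```

>>> {"method": "send_rows", "body": {
  "commands": [
    [0,0.003,0.035,0,0,0],
    [0,0.003,0.075,0,0,0],
    [0,0.003,0.098,0,0,0],
    [0,0.003,0.098,0,0,0]
  ]
}}

```text
t: 2.22
ee_pos: [429.9, 288.5, 100.1]
eef_rot: [0.708, 0.706, -0.002, -0.001]
force: [-0.1, -0.4, -0.3]
gripper_width: 51.2
```

>>> {"method": "send_rows", "body": {
  "commands": [
    [0,0,0,0,0,0],
    [0,0,0,0,0,0],
    [0,0,0,0,0,0],
    [0,0,0,0,0,0]
  ],
  "gripper": -1,
  "grip_force": 45
}}

```text
t: 2.72
ee_pos: [430.6, 289.2, 101.6]
eef_rot: [0.708, 0.706, -0.001, -0.0]
force: [-1.2, 0.8, 6.4]
gripper_width: 15.0
```

```bash
cat >> H.py <<'E'
def bay(org,yaw):
    a=np.radians(yaw);c,s=np.cos(np.pi/6),.5
    xh=np.array([np.cos(a),np.sin(a),0]);y=np.array([-np.sin(a),np.cos(a),0]);zh=np.array([0,0,1.])
    X=c*xh+s*zh;Z=-s*xh+c*zh
    return np.array(org,float),X,y,Z
def bp(B,x,y,z): return B[0]+B[1]*x+B[2]*y+B[3]*z
def bR(B): return toolR(B[2],-B[3])
E
python3 - <<'E'
from H import *
B=bay((493.8,-184.2,40),-12.4)
p=bp(B,60,0,230);print(p)
rel(p,bR(B))
E
```

```text
[ 432.2321 -170.6634  269.1858]
t 2.725 rel [-0.4599  0.0023 -0.1674 -3.7464 -0.3979  1.5007] deg 32.44288873719834
```

>>> {"method": "send_rows", "body": {
  "commands": [
    [0,0,-0.03,0,0,0],
    [0,0,-0.08,0,0,0],
    [0,0,-0.13,0,0,0],
    [0,0,-0.168,0,0,0]
  ]
}}

```text
t: 3.22
ee_pos: [431.0, 289.3, 272.4]
eef_rot: [0.708, 0.706, 0.0, -0.0]
force: [0.1, 0.6, -2.2]
gripper_width: 15.1
```

Run:
```python
from H import *
s,c=snap("wrist","w3");print(s["force"],s["gripper_width"])
B=bay((493.8,-184.2,40),-12.4)
rel(bp(B,60,0,230),bR(B))
```

```text
[ 0.1261  0.6213 -2.1947] 15.12859709631214
t 3.275 rel [-0.4611  0.0007  0.0057 -3.7017 -0.4348  1.4892] deg 32.108984062185435
```

View pics/w3.png

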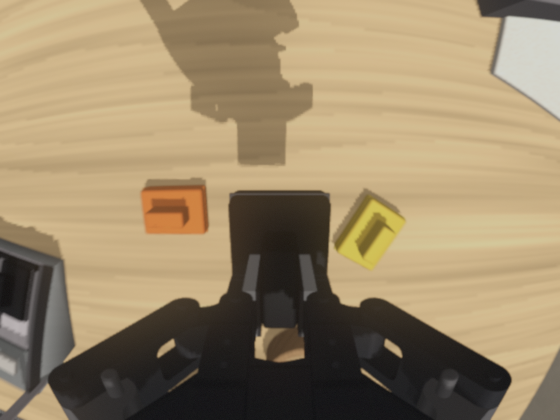

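The pack is gripped and lifted, in the image at (280,240) and square to the jaws. The force reads about −2.2 N at rest. Now carry it to above the bay.

>>> {"method": "send_rows", "body": {
  "commands": [
    [-0.03,0,0.0,0,0,0],
    [-0.085,0,0.0,-0.4,-0.05,0.15],
    [-0.145,0,0.0,-1.0,-0.1,0.4],
    [-0.205,0,0.0,-1.6,-0.2,0.6],
    [-0.265,0,0.001,-2.2,-0.3,0.9],
    [-0.325,0,0.002,-2.8,-0.35,1.1],
    [-0.385,0,0.004,-3.3,-0.4,1.3],
    [-0.435,0.001,0.005,-3.6,-0.43,1.45],
    [-0.461,0.001,0.006,-3.7,-0.43,1.49],
    [-0.461,0.001,0.006,-3.7,-0.43,1.49]
  ]
}}

```text
t: 4.53
ee_pos: [431.8, -172.2, 268.9]
eef_rot: [0.754, 0.604, 0.162, 0.202]
force: [0.7, 0.1, -2.4]
gripper_width: 15.1
```

Run:
```python
from H import *
s,c=snap("wrist","w4");print(s["ee_pos"],s["force"],s["gripper_width"],s["qd"])
B=bay((493.8,-184.2,40),-12.4)
rel(bp(B,60,0,230),bR(B))
im=cv2.imread("pics/w4.png")
def m(x,y,z):
    p=wproj(c,bp(B,x,y,z),s["ee_pos"],s["eef_rot"]);print((x,y,z),p)
for a in [(0,-28,0),(0,28,0),(100,-28,0),(100,28,0),(0,28,22),(0,-28,22)]: m(*a)
```

```text
[ 431.8492 -172.1529  268.861 ] [ 0.6587  0.1265 -2.4199] 15.147097007036503 [ 0.0498 -0.007   0.0115 -0.0516  0.015   0.0827]
t 4.575 rel [ 0.0005  0.0005 -0.0003 -0.0089  0.0011 -0.0192] deg 0.16975326297614451
(0, -28, 0) [249.3917 131.7437]
(0, 28, 0) [310.6521 131.6622]
(100, -28, 0) [251.7677 234.5733]
(100, 28, 0) [308.5283 234.5012]
(0, 28, 22) [313.0735 132.9617]
(0, -28, 22) [247.0143 133.0488]
```

View pics/w4.png

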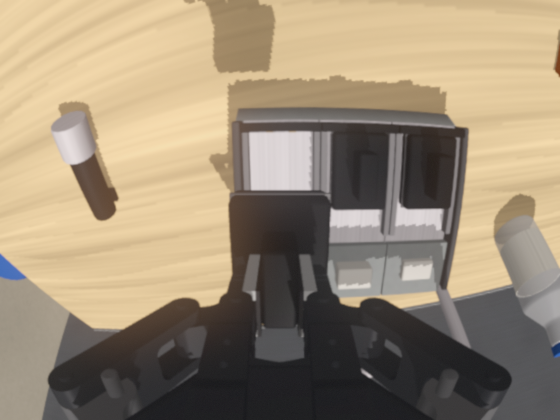

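Run:
```python
import cv2
im=cv2.imread("pics/w4.png")
cv2.imwrite("pics/w4c.png",cv2.resize(im[95:205,225:345],None,fx=6,fy=6,interpolation=cv2.INTER_CUBIC)[:600])
```

```text
(no output)
```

View pics/w4c.png

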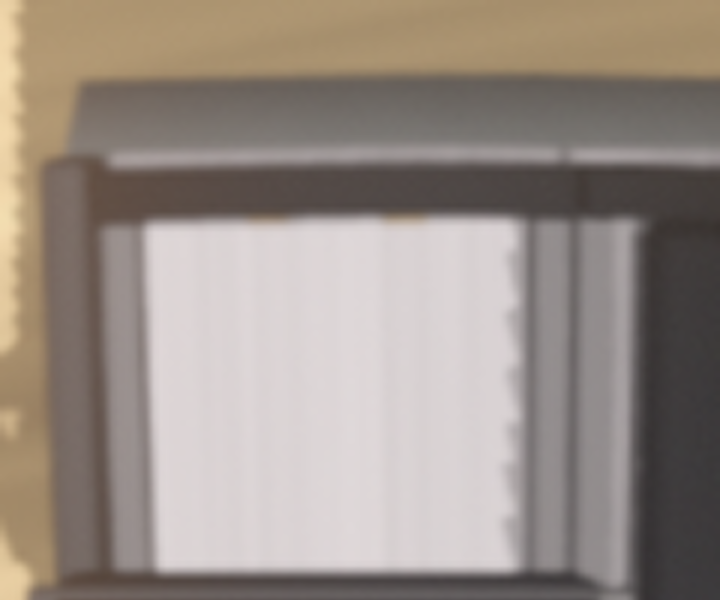

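The wrist crop shows the empty bay. The stop's inner edge is at row ≈131.3, and the side edges are at columns ≈248.8 and 312.4. My model predicted these within about 1.5 px. I'll apply that small correction, move closer and look again for a second view.

Run:
```python
from H import *
B=bay((493.8,-184.2,40),-12.4)
o=bp(B,-1.5,0.5,0);print(o)
B=bay(o,-12.1)
rel(bp(B,55,0,160),bR(B))
```

```text
[ 492.6386 -183.4327   39.25  ]
t 4.575 rel [ 0.0009 -0.0059  0.0697 -0.0088  0.0199 -0.0517] deg 0.44890731041377635
```

>>> {"method": "send_rows", "body": {
  "commands": [
    [0,-0.003,0.03,0,0,0],
    [0.001,-0.006,0.06,0,0,-0.05],
    [0.001,-0.006,0.07,0,0,-0.05],
    [0.001,-0.006,0.07,0,0,-0.05]
  ]
}}

```text
t: 5.08
ee_pos: [461.0, -175.2, 204.3]
eef_rot: [0.751, 0.608, 0.161, 0.2]
force: [-0.4, 0.5, -2.8]
gripper_width: 15.1
```

Run:
```python
from H import *
s,c=snap("wrist","w5");print(s["ee_pos"],s["force"],s["gripper_width"])
B=bay((492.64,-183.43,39.25),-12.1)
rel(bp(B,55,0,160),bR(B))
im=cv2.imread("pics/w5.png")
for a in [(0,-28,22),(0,28,22),(0,28,12),(0,-28,12),(30,28,12),(30,-28,12),(0,-28,0),(0,28,0)]:
    print(a,wproj(c,bp(B,*a),s["ee_pos"],s["eef_rot"]))
cv2.imwrite("pics/w5c.png",cv2.resize(im[70:200,210:350],None,fx=5,fy=5,interpolation=cv2.INTER_CUBIC)[:600])
```

```text
[ 460.9838 -175.2263  204.3446] [-0.3869  0.4793 -2.7945] 15.060566994647274
t 5.125 rel [-0.0012  0.0004 -0.0002 -0.0161  0.0107  0.0062] deg 0.16255505184681387
(0, -28, 22) [232.2202 148.143 ]
(0, 28, 22) [319.8813 148.2804]
(0, 28, 12) [318.0773 146.8109]
(0, -28, 12) [234.3541 146.677 ]
(30, 28, 12) [316.9077 190.3912]
(30, -28, 12) [235.4478 190.1785]
(0, -28, 0) [236.677  145.0856]
(0, 28, 0) [316.1144 145.2157]
```

View pics/w5c.png

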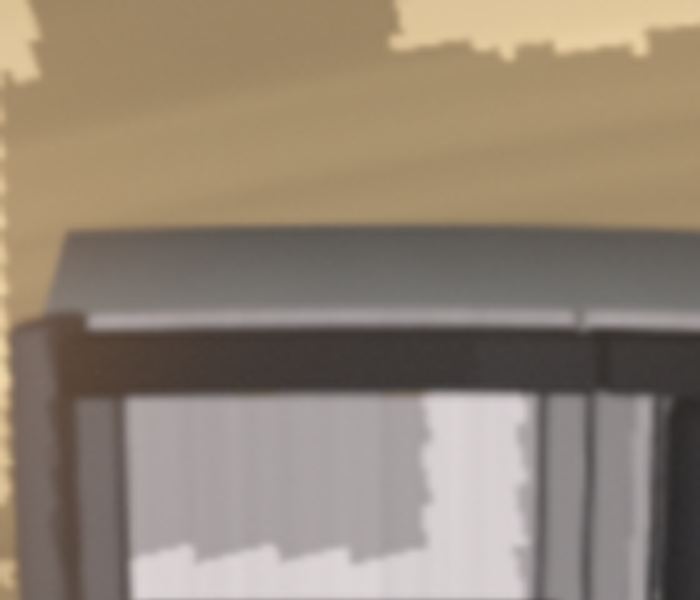

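View pics/w5.png

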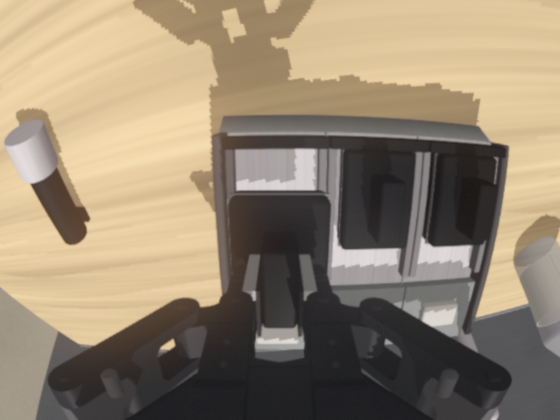

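Run:
```python
from H import *
s1,c1=load("w4");s2,c2=load("w5")
B=bay((492.64,-183.43,39.25),-12.1)
L=lambda X:[(X-B[0])@B[i] for i in (1,2,3)]
a=lambda u,v:wray(c1,(225+u/6-.42,95+v/6-.42),s1["ee_pos"],s1["eef_rot"])
b=lambda u,v:wray(c2,(210+u/5-.4,70+v/5-.4),s2["ee_pos"],s2["eef_rot"])
for n,p,q in [("L",(145,218),(125,395)),("R",(527,218),(540,395))]:
    X,g=tri(a(*p),b(*q));print(n,X,g,"bay",np.array(L(X)))
im=cv2.imread("pics/w5.png");cv2.imwrite("pics/w5d.png",cv2.resize(im[180:280,215:345],None,fx=6,fy=6,interpolation=cv2.INTER_CUBIC)[:600])
g=im.max(2)[205:235,:].astype(int)
for r in (200,205,210,215,220): print(r,im[r,222:240].max(1),im[r,322:340].max(1))
I=dict(c2)
for X in [(-25,-35,78),(25,-35,78),(-25,-35,102),(25,-35,102)]: print(X,wproj(c2,np.array(X,float),np.zeros(3),[0,0,0,1]))
```

```text
L [ 474.0095 -206.234    61.8038] 0.41979367408156326 bay [ -0.3594 -26.2027  26.2504]
R [ 485.6012 -154.9321   61.1319] 0.26513604976201743 bay [-0.1927 26.3893 25.3784]
200 [108 101  93  90 100 123 120 105  84  75  73  72  71  70  71  69  68  68] [ 49  49  49  50  49  52  68 103 132 143 144 146 149 160 165 160 131  86]
205 [110 102  94  89  94 106  94  78  76  73  73  72  72  72  71  69  68  67] [ 57  55  56  55  55  53  53  53  81 124 141 145 148 161 165 156 114  74]
210 [112 105  95  90  90  91  86  79  75  74  73  72  72  72  71  70  69  69] [ 58  57  57  57  56  54  53  56  85 125 142 143 145 159 165 155 107  74]
215 [113 108  98  91  88  89  92  83  75  74  73  73  72  72  70  70  68  68] [ 58  58  58  58  57  54  54  62  95 130 142 143 147 159 163 149  98  74]
220 [113 109 101  92  88  94 104  89  77  74  73  72  71  71  71  69  68  68] [ 58  58  59  58  56  54  55  71 110 135 144 146 152 161 160 134  87  73]
(-25, -35, 78) [224.4016 200.636 ]
(25, -35, 78) [330.1125 200.8242]
(-25, -35, 102) [231.5519 189.1904]
(25, -35, 102) [323.5111 189.344 ]
```

View pics/w5d.png

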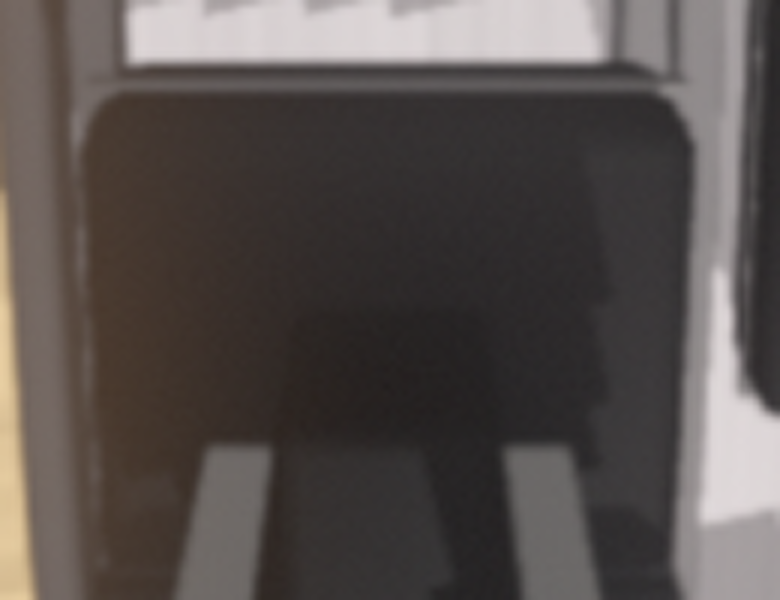

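Run:
```python
from H import *
def edges(fn,rows,l,r):
    s,c=load(fn);g=cv2.GaussianBlur(c["frame"],(0,0),0.8).astype(float).mean(2);out=[]
    for row in rows:
        o=[row]
        for lo,hi in (l,r):
            d=np.abs(np.diff(g[row,lo:hi]));k=d.argmax();w=d[max(k-2,0):k+3];o.append(lo+.5+(np.arange(max(k-2,0),max(k-2,0)+len(w))*w).sum()/w.sum())
        out.append(o)
    out=np.array(out);print(fn);print(out[::4])
    B=bay((492.64,-183.43,39.25),-12.1)
    for j,y in ((1,-28),(2,28)):
        res=[]
        for z in (0,12):
          P=[]
          for o in out:
            O,d=wray(c,(o[j],o[0]),s["ee_pos"],s["eef_rot"])
            t=(z-(O-B[0])@B[3])/(d@B[3]);X=O+d*t-B[0];P.append((X@B[1],X@B[2]))
          P=np.array(P);k=np.polyfit(P[:,0],P[:,1],1);res.append((np.degrees(np.arctan(k[0])),np.median(P[:,1])))
        print("y side",y,"(yaw deg, y) at z0,z12",res)
edges("w4",range(136,188),(242,256),(300,318))
edges("w5",range(152,190),(228,242),(314,324))
```

```text
w4
[[136.     248.8318 311.1653]
 [140.     248.9126 311.088 ]
 [144.     249.0045 311.22  ]
 [148.     249.3834 311.1009]
 [152.     249.4956 311.142 ]
 [156.     249.5631 311.1182]
 [160.     249.6491 311.0887]
 [164.     249.7371 311.2382]
 [168.     249.855  311.0616]
 [172.     249.9957 311.0635]
 [176.     250.2709 311.0215]
 [180.     250.3795 311.0811]
 [184.     250.5091 311.    ]]
y side -28 (yaw deg, y) at z0,z12 [(np.float64(0.6069972137397972), np.float64(-28.812109294299997)), (np.float64(0.6069972137398246), np.float64(-27.651786380280534))]
y side 28 (yaw deg, y) at z0,z12 [(np.float64(0.559786026006203), np.float64(28.193894787645064)), (np.float64(0.5597860260062199), np.float64(27.066663718980113))]
w5
[[152.     234.7976 316.1246]
 [156.     234.8014 316.4139]
 [160.     234.9175 316.2377]
 [164.     235.3039 316.1915]
 [168.     235.413  316.3636]
 [172.     235.5338 316.2066]
 [176.     235.6268 316.0993]
 [180.     235.7932 316.271 ]
 [184.     235.7749 316.089 ]
 [188.     235.8474 315.5444]]
y side -28 (yaw deg, y) at z0,z12 [(np.float64(0.434932597346017), np.float64(-29.276106254438112)), (np.float64(0.43493259734608875), np.float64(-27.616747879060803))]
y side 28 (yaw deg, y) at z0,z12 [(np.float64(0.6455331897781276), np.float64(28.39159077022879)), (np.float64(0.6455331897781345), np.float64(27.026582981783314))]
```

>>> {"method": "send_rows", "body": {
  "commands": [
    [-0.0024,0,0.02,0,0,-0.06],
    [-0.0024,0,0.038,0,0,-0.06],
    [-0.0024,0,0.04,0,0,-0.06]
  ]
}}

```text
t: 5.5
ee_pos: [480.2, -181.5, 170.3]
eef_rot: [0.749, 0.611, 0.161, 0.201]
force: [0.8, 0.0, -3.4]
gripper_width: 14.8
```

Run:
```python
from H import *
s,c=snap("wrist","w6");print(s["ee_pos"],s["force"],s["gripper_width"])
B=bay((492.64,-183.43,39.25),-11.55)
rel(bp(B,55,-1.5,120),bR(B))
im=cv2.imread("pics/w6.png")
cv2.imwrite("pics/w6c.png",cv2.resize(im[140:290,200:360],None,fx=5,fy=4,interpolation=cv2.INTER_CUBIC)[:600])
```

```text
[ 480.1857 -181.5475  170.2916] [ 0.7549  0.0239 -3.3882] 14.807371021262506
t 5.55 rel [-0.0008  0.0003 -0.     -0.0161  0.0399  0.0083] deg 0.35071368766783717
```

View pics/w6c.png

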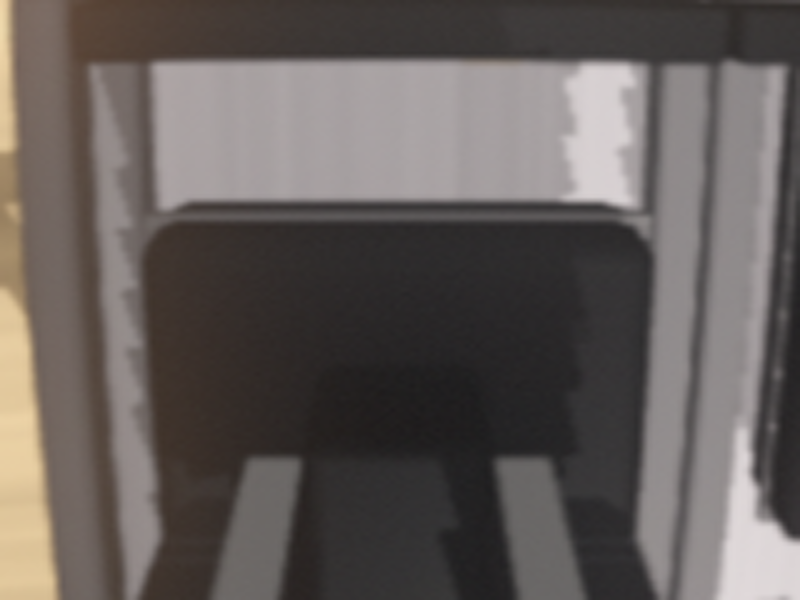

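The pack (edges 145 and 650 in the crop) is centred between the bay walls (150 and 650). Now I'll lower it along the bay normal.

>>> {"method": "send_rows", "body": {
  "commands": [
    [0,0,0.006,0,0,0],
    [0,0,0.012,0,0,0],
    [0,0,0.015,0,0,0],
    [0,0,0.016,0,0,0]
  ]
}}

```text
t: 6.05
ee_pos: [488.0, -183.1, 157.5]
eef_rot: [0.748, 0.611, 0.161, 0.202]
force: [-0.5, -0.4, -2.7]
gripper_width: 15.1
```

>>> {"method": "send_rows", "body": {
  "commands": [
    [0,0,0.001,0,0,0],
    [0,0,0.002,0,0,0],
    [0,0,0.002,0,0,0]
  ]
}}

```text
t: 6.42
ee_pos: [489.0, -183.3, 155.8]
eef_rot: [0.748, 0.611, 0.161, 0.202]
force: [0.5, 0.3, -3.4]
gripper_width: 15.3
```

>>> {"method": "send_rows", "body": {
  "commands": [
    [0,0,0.001,0,0,0],
    [0,0,0.002,0,0,0],
    [0,0,0.002,0,0,0]
  ]
}}

```text
t: 6.8
ee_pos: [489.3, -183.5, 155.1]
eef_rot: [0.748, 0.611, 0.162, 0.203]
force: [-18.8, 2.2, 24.5]
gripper_width: 15.0
```

Run:
```python
from H import *
s,c=snap("wrist","w7");print(s["ee_pos"],s["force"],s["gripper_width"])
B=bay((492.64,-183.43,39.25),-11.55)
print([(s["ee_pos"]-B[0])@B[i] for i in (1,2,3)])
im=cv2.imread("pics/w7.png")
cv2.imwrite("pics/w7c.png",cv2.resize(im[140:290,200:360],None,fx=5,fy=4,interpolation=cv2.INTER_CUBIC)[:600])
```

```text
[ 489.3235 -183.4646  155.0959] [-18.8374   2.2454  24.4875] 14.950691583587506
[np.float64(55.11493434916829), np.float64(-0.6979564028936226), np.float64(101.94669748520711)]
```

View pics/w7c.png

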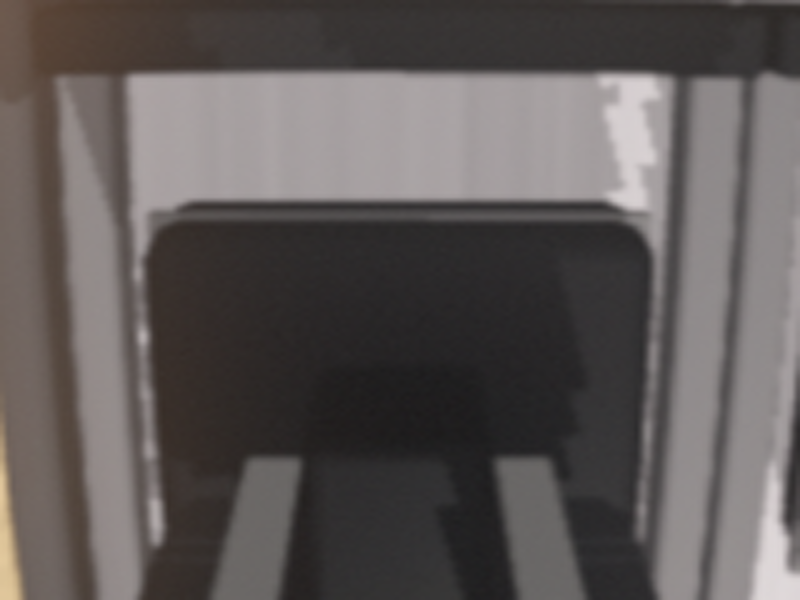

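It touched the floor at TCP height 102 mm, as predicted, and the pack sits between the walls with gaps on both sides. Next I'll ease off the pressure and slide it down to the stop.

>>> {"method": "send_rows", "body": {
  "commands": [
    [0,0,-0.0005,0,0,0],
    [0,-0.003,-0.0005,0,0,0],
    [0,-0.007,-0.0005,0,0,0],
    [0,-0.011,-0.0005,0,0,0],
    [0,-0.015,-0.0005,0,0,0],
    [0,-0.016,-0.0005,0,0,0]
  ]
}}

```text
t: 7.6
ee_pos: [476.0, -180.6, 148.9]
eef_rot: [0.749, 0.611, 0.161, 0.202]
force: [-0.1, 0.2, -2.1]
gripper_width: 15.1
```

Run:
```python
from H import *
from station import arm
s=arm.sense()
B=bay((492.64,-183.43,39.25),-11.55)
print([(s["ee_pos"]-B[0])@B[i] for i in (1,2,3)],"F",[s["force"]@B[i] for i in (1,2,3)])
```

```text
[np.float64(40.17445598146375), np.float64(-0.5911098074830038), np.float64(103.37982963897747)] F [np.float64(-1.1514314582564642), np.float64(0.2162959584944335), np.float64(-1.755619934165053)]
```

>>> {"method": "send_rows", "body": {
  "commands": [
    [0,-0.002,0.0012,0,0,0],
    [0,-0.004,0.0012,0,0,0],
    [0,-0.005,0.0012,0,0,0],
    [0,-0.005,0.0012,0,0,0]
  ]
}}

```text
t: 8.1
ee_pos: [473.2, -179.9, 147.6]
eef_rot: [0.749, 0.611, 0.159, 0.2]
force: [-0.6, -0.8, -2.9]
gripper_width: 15.2
```

```bash
cat > st.py <<'E'
from H import *
from station import arm
s=arm.sense()
B=bay((492.64,-183.43,39.25),-11.55)
print("pos",np.array([(s["ee_pos"]-B[0])@B[i] for i in (1,2,3)]),"F",np.array([s["force"]@B[i] for i in (1,2,3)]))
E
python3 st.py
```

```text
pos [ 37.0924  -0.3979 103.7268] F [-1.8353 -0.8587 -2.3074]
```

>>> {"method": "send_rows", "body": {
  "commands": [
    [0,-0.001,0.0015,0,0,0],
    [0,-0.0025,0.0025,0,0,0],
    [0,-0.004,0.0025,0,0,0],
    [0,-0.004,0.0025,0,0,0]
  ]
}}

```text
t: 8.6
ee_pos: [473.1, -179.8, 146.5]
eef_rot: [0.75, 0.611, 0.158, 0.2]
force: [6.1, -0.2, -2.8]
gripper_width: 15.0
```

```bash
python3 st.py
```

```text
pos [ 36.4023  -0.4014 102.8251] F [ 3.7642  1.0467 -5.4533]
```

>>> {"method": "send_rows", "body": {
  "commands": [
    [0,-0.001,0.001,0,0,0],
    [0,-0.002,0.0015,0,0,0],
    [0,-0.002,0.002,0,0,0],
    [0,-0.002,0.002,0,0,0]
  ]
}}

```text
t: 9.1
ee_pos: [473.4, -180.0, 145.9]
eef_rot: [0.75, 0.611, 0.158, 0.2]
force: [0.3, -0.3, 6.9]
gripper_width: 15.1
```

```bash
python3 st.py
python3 - <<'E'
from H import *
s,c=snap("wrist","w8")
im=cv2.imread("pics/w8.png")
cv2.imwrite("pics/w8c.png",cv2.resize(im[150:300,200:360],None,fx=5,fy=4,interpolation=cv2.INTER_CUBIC)[:600])
B=bay((492.64,-183.43,39.25),-11.55);rel(bp(B,36,-.4,102),bR(B))
E
```

```text
pos [ 36.4258  -0.4946 102.1002] F [ 3.7153 -0.261   5.8124]
t 9.15 rel [ 0.0001 -0.0004  0.0001 -0.0633  0.0571  0.0015] deg 0.6820394772908329
```

View pics/w8c.png

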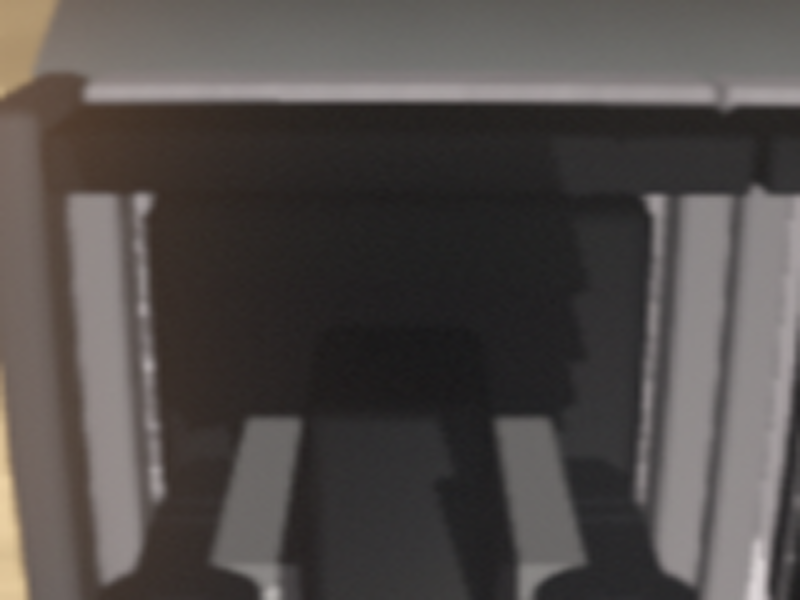

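The pack's low end is up against the stop, with contact both down-slope (~4–5 N) and on the floor. Releasing it and lifting off along the normal.

>>> {"method": "send_rows", "body": {
  "commands": [
    [0,0,0,0,0,0],
    [0,0,0,0,0,0],
    [0,0,0,0,0,0]
  ],
  "gripper": -0.1
}}

```text
t: 9.52
ee_pos: [473.0, -179.9, 145.6]
eef_rot: [0.75, 0.611, 0.158, 0.199]
force: [0.4, 0.4, -0.4]
gripper_width: 38.1
```

>>> {"method": "send_rows", "body": {
  "commands": [
    [0,0,-0.02,0,0,0],
    [0,0,-0.06,0,0,0],
    [0,0,-0.09,0,0,0],
    [0,0,-0.09,0,0,0]
  ]
}}

```text
t: 10.02
ee_pos: [429.5, -170.6, 226.0]
eef_rot: [0.749, 0.611, 0.158, 0.201]
force: [-0.0, -0.4, -0.4]
gripper_width: 38.4
```

```bash
python3 st.py
python3 - <<'E'
from H import *
s,c=snap("wrist","w9")
im=cv2.imread("pics/w9.png")
cv2.imwrite("pics/w9c.png",cv2.resize(im[110:260,200:500],None,fx=2.6,fy=2.6,interpolation=cv2.INTER_CUBIC)[:600])
E
```

```text
pos [ 37.5765  -0.0411 193.9928] F [-0.1766 -0.4102 -0.3992]
```

View pics/w9.png

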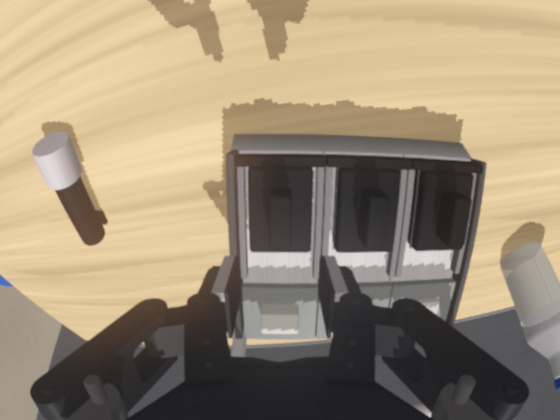

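View pics/w9c.png

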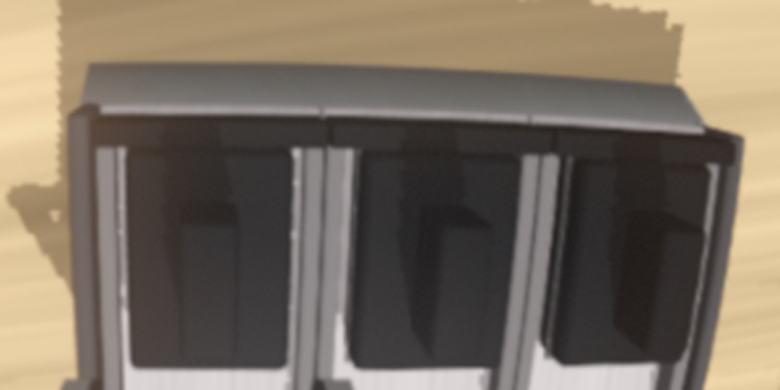

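All three packs now lie level against the stop: the upper ends are at crop rows ≈368, 368 and 360. The key of the filled bay is at about (280,318) between the fingers. Now I'll shut the gripper and move over the key, still tilted.

Run:
```python
from H import *
B=bay((492.64,-183.43,39.25),-11.55)
rel(bp(B,136,-.5,150),bR(B))
s,c=load("w9")
for a in [(127,-17,28),(127,17,28),(149,17,28),(149,-17,28),(70,-25,24),(70,25,24)]: print(a,wproj(c,bp(B,*a),s["ee_pos"],s["eef_rot"]))
```

```text
t 10.075 rel [-0.0004  0.0988  0.0423 -0.0476  0.0596  0.0064] deg 0.612595150937659
(127, -17, 28) [260.0233 314.296 ]
(127, 17, 28) [299.1706 314.6209]
(149, 17, 28) [298.3482 334.2172]
(149, -17, 28) [260.6405 333.8921]
(70, -25, 24) [248.9581 252.9856]
(70, 25, 24) [310.9261 253.4291]
```

>>> {"method": "send_rows", "body": {
  "commands": [
    [0,0.025,0,0,0,0],
    [0,0.055,0,0,0,0],
    [0,0.085,0.01,0,0,0],
    [0,0.099,0.03,-0.05,0.05,0],
    [0,0.099,0.042,-0.05,0.06,0],
    [0,0.099,0.042,-0.05,0.06,0]
  ],
  "gripper": -1
}}

```text
t: 10.82
ee_pos: [533.6, -191.4, 235.0]
eef_rot: [0.748, 0.611, 0.163, 0.199]
force: [-0.2, -0.3, -0.0]
gripper_width: 0.0
```

```bash
python3 st.py
python3 - <<'E'
from H import *
s,c=snap("wrist","w10");print(s["gripper_width"])
s,c=snap("side","s10")
im=cv2.imread("pics/s10.png")
cv2.imwrite("pics/s10c.png",cv2.resize(im[130:310,220:400],None,fx=3.3,fy=3.3,interpolation=cv2.INTER_CUBIC))
E
```

```text
pos [134.0144   0.3559 148.6675] F [-0.1039 -0.2937  0.037 ]
0.0450779766354142
```

View pics/w10.png

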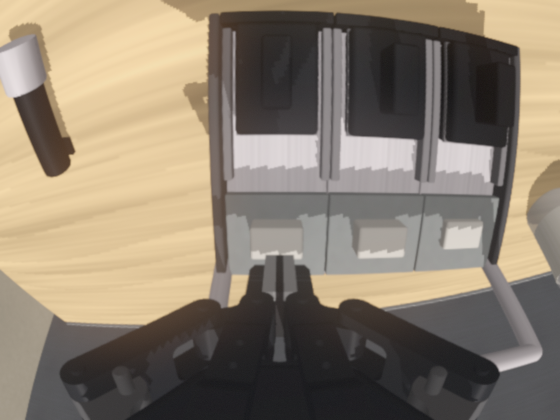

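View pics/s10c.png

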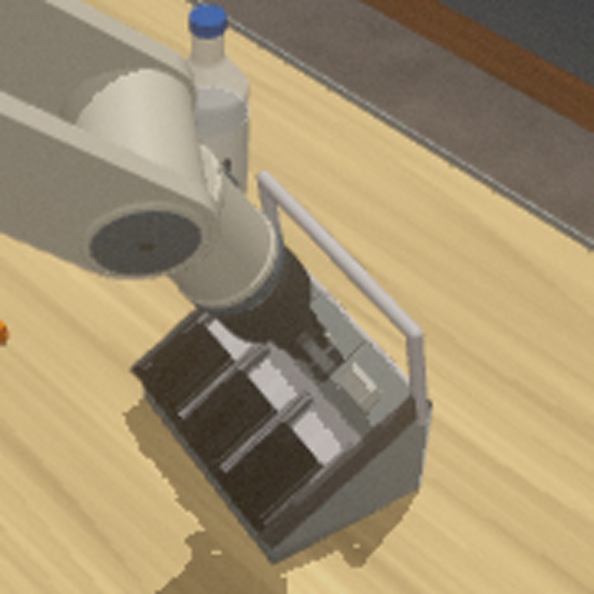

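The wrist view shows the key of the filled bay at (276,240), raised; bay_b's key at (381,238), raised; and bay_a's key at (462,234), smaller and down. The fingertips are in line with the key, so I'll descend.

>>> {"method": "send_rows", "body": {
  "commands": [
    [-0.001,0.002,0.02,0,0,0],
    [-0.001,0.002,0.038,0,0,0],
    [-0.001,0.002,0.044,0,0,0],
    [-0.001,0.002,0.044,0,0,0]
  ]
}}

```text
t: 11.42
ee_pos: [556.3, -197.3, 199.4]
eef_rot: [0.748, 0.611, 0.163, 0.199]
force: [0.2, 0.7, 0.0]
gripper_width: -0.5
```

```bash
python3 st.py
python3 - <<'E'
from H import *
s,c=snap("wrist","w11")
im=cv2.imread("pics/w11.png")
cv2.imwrite("pics/w11c.png",cv2.resize(im[150:330,200:380],None,fx=3.3,fy=3.3,interpolation=cv2.INTER_CUBIC))
E
```

```text
pos [136.4738  -0.7967 106.115 ] F [ 0.0837  0.6921 -0.0222]
```

View pics/w11c.png

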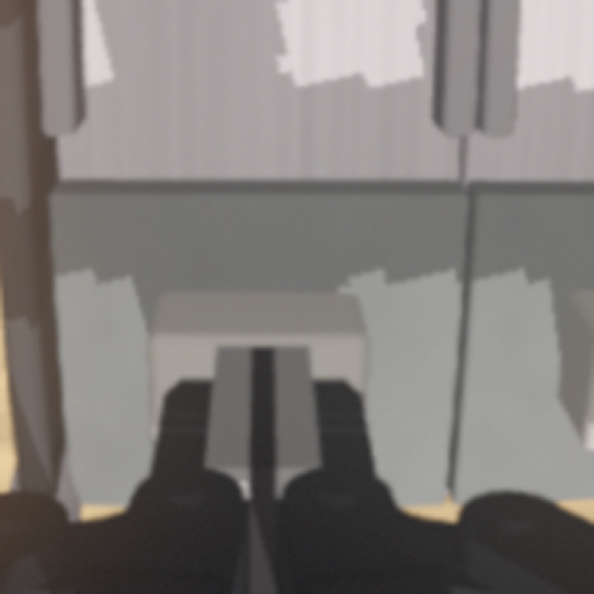

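The shut fingertips (262,400) are centred on the cap (155–365 across). Now the press.

>>> {"method": "send_rows", "body": {
  "commands": [
    [0,0,0.004,0,0,0],
    [0,0,0.008,0,0,0],
    [0,0,0.012,0,0,0],
    [0,0,0.015,0,0,0],
    [0,0,0.016,0,0,0],
    [0,0,0.016,0,0,0]
  ]
}}

```text
t: 12.22
ee_pos: [564.1, -198.8, 185.6]
eef_rot: [0.748, 0.611, 0.163, 0.199]
force: [-0.3, 0.7, 1.8]
gripper_width: -0.6
```

```bash
python3 st.py
python3 - <<'E'
from H import *
s,c=snap("wrist","w12")
E
```

```text
pos [136.4743  -0.7676  90.2296] F [0.4951 0.6447 1.8184]
```

View pics/w12.png

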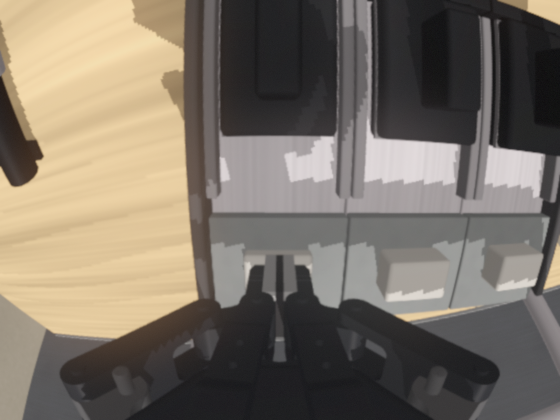

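Bay_a's key at (513,266) now looks raised. I'll press a few mm more to be sure the latch catches.

>>> {"method": "send_rows", "body": {
  "commands": [
    [0,0,0.0015,0,0,0],
    [0,0,0.003,0,0,0],
    [0,0,0.003,0,0,0]
  ]
}}

```text
t: 12.65
ee_pos: [565.6, -199.1, 183.0]
eef_rot: [0.748, 0.611, 0.163, 0.199]
force: [-0.9, 0.9, 1.3]
gripper_width: -0.0
```

```bash
python3 st.py
```

```text
pos [136.4951  -0.7484  87.2228] F [-0.2456  0.7065  1.6503]
```

>>> {"method": "send_rows", "body": {
  "commands": [
    [0,0,0.001,0,0,0],
    [0,0,0.002,0,0,0],
    [0,0,0.002,0,0,0]
  ]
}}

```text
t: 13.02
ee_pos: [565.9, -199.2, 182.4]
eef_rot: [0.748, 0.611, 0.164, 0.2]
force: [-16.8, 3.1, 22.9]
gripper_width: -0.1
```

```bash
python3 st.py
```

```text
pos [136.5091  -0.7732  86.534 ] F [-3.3522 -0.3238 28.4199]
```

Hard contact at 28 N means the key is on its end stop. Backing off and retreating along the normal, then down-slope and clear.

>>> {"method": "send_rows", "body": {
  "commands": [
    [0,0,-0.01,0,0,0],
    [0,0,-0.04,0,0,0],
    [0,-0.01,-0.07,0,0,0],
    [0,-0.05,-0.09,0,0,0],
    [0,-0.1,-0.12,0,0,0],
    [0,-0.13,-0.14,0,0,0],
    [0,-0.13,-0.14,0,0,0]
  ]
}}

```text
t: 13.9
ee_pos: [384.9, -162.1, 238.7]
eef_rot: [0.749, 0.611, 0.163, 0.199]
force: [0.0, -0.1, 0.4]
gripper_width: -0.1
```

```bash
python3 st.py
python3 - <<'E'
from H import *
s,c=snap("wrist","w13")
im=cv2.imread("pics/w13.png")
cv2.imwrite("pics/w13c.png",cv2.resize(im[90:340,200:500],None,fx=2.4,fy=2.4,interpolation=cv2.INTER_CUBIC))
s,c=snap("side","s13");im=cv2.imread("pics/s13.png")
cv2.imwrite("pics/s13c.png",cv2.resize(im[150:310,150:390],None,fx=3.3,fy=3.3,interpolation=cv2.INTER_CUBIC))
E
```

```text
pos [  4.5596  -0.6828 227.6395] F [ 0.2304 -0.1155  0.2832]
```

View pics/w13c.png

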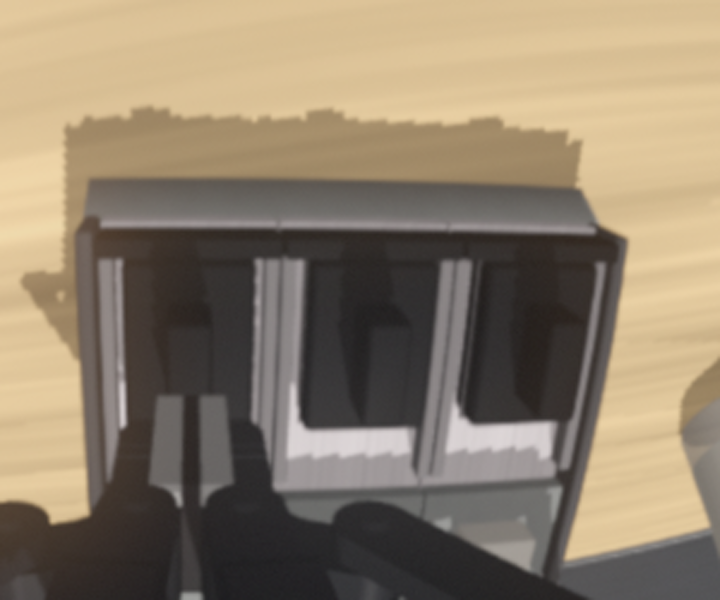

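View pics/s13c.png

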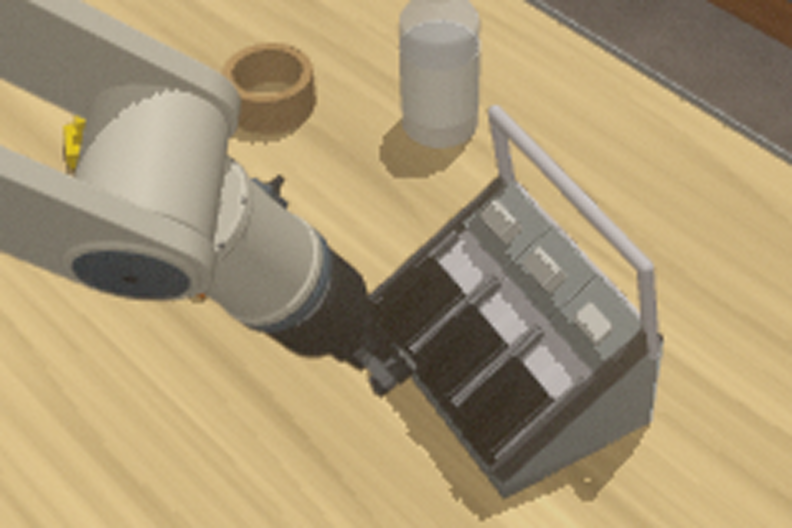

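The side view shows key c lying flat (down) at crop (593,322), with a and b raised, and the packs level against the stop. The arm is clear, so I'll hand in.

Run:
```python
from station import workorder,arm
print(arm.sense()["t"],workorder.job_done())
```

```text
the job is handed in; nothing more can be done
14.0 None
```

The loose black pack is in the empty bay (the right-hand one seen from the robot), fin up and let go. Its key is down and bay_a's key has popped up. I handed the job in at 14.0 s; no verdict was reported.

**Placing the pack:** I gripped it by the fin, tilted it 30 degrees to match the bay and lowered it between the walls. I then slid it down-slope until it met the stop and released it.

**Pressing the key:** I pressed it with the shut fingers tilted under the handle, through the catch to the end stop. The wrist force was about 28 N there.

**Last checks:**
- **Pack:** the wrist view after release shows it against the stop, level with its neighbours.
- **Keys:** the last side view shows the pressed key flat and the other two up.
- **Arm:** it ended clear of everything, reading about 0.4 N or less.
- **Surroundings:** nothing else was touched, as far as the pictures and forces show.

**Disagreements:**
- The wrist camera sat about 1.2 mm off sideways, so I corrected for that by comparing pack and bay in the same picture.
- The two-view heights were off by 2–6 mm: stop 26 mm against the stated 22, box top 22 against 24, fin top 52–57 against 50. Touching the floor then matched the predicted height to within about 0.5 mm.

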